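# Push the slate slab out over the cart's edge for picking up

## Robot

A 7-joint arm with a two-finger parallel gripper is mounted at the origin on the work surface. World frame = base frame: x ahead of the robot, y to its left, z up, the work surface at z = 0. Lengths are in m, angles in rad, forces in N, time in s.
With the tool pointing down it reaches from about 0.425 to 0.925 m from the base axis. Payload 6.8 kg.
Tool frame: the origin (TCP) lies on the centre line of the jaws, within the pads' length; the fingertips stand 11 mm ahead of it and the grasp point (between the pads) lies 8 mm behind it; z points along the fingers, y is the direction in which the jaws open and shut (so a half turn about z gives the same grasp; the last joint's range is limited). The gripper opens to 85 mm and grips with 20 to 120 N. Pads are 22 mm wide; open, the fingers measure 114 mm over their backs; the gripper's body (76 mm by 85 mm) begins 54 mm behind the grasp point. The pads swing forward as they close: fully open they stand 13 mm farther back than shut.
Start: joints at [1.036, 0.477, 0.022, 1.555, -0.011, 1.109, -0.083], TCP at [0.279, -0.614, 0.242] pointing down, gripper open.
Joint ranges: [-2.96, 2.96], [-0.34, 2.1], [-1.41, 1.46], [0.24, 2.44], [-1.37, 4.51], [0.17, 1.92], [-2.96, 2.96]. Speed limits (rad/s): [2.39, 2.39, 3.14, 3.14, 3.14, 3.14, 3.14].

## Interface

Orientations are given as a rotation vector (axis times angle).
In Python, from bench import r gives the robot as it stands.
- The arm moves only by the tool send_rows, never from a script. Its argument "deltas" is a list of rows, each a list of 7 numbers: the opening, from 0 (shut) to 1 (fully open), then the shift along the tool's x, y, z as a fraction of full scale, then the turn, a rotation vector about the tool's x, y, z as a fraction of full scale. In form: [[hand, x, y, z, ax, ay, az], ...]. A call has 1 to 20 rows; each row is the pose to reach, as a shift and turn from the pose commanded when the call began, along the tool's axes at that moment, turning the shorter way round; what a row does not reach only later rows make up. Full scale, the value 1, is 150 mm for a shift and 180 degrees for a turn. A row lasts 1/12 s, in which the tool goes at most 41.7 mm and 7.16 degrees, less where a joint would pass 70% of its speed; a pose out of reach is approached as far as the arm can. A call with a number of a shift or a turn outside -1 to 1 is refused whole. A call with a gripper value outside its range is refused whole. The fingers move at their own pace and stop on an object; "squeeze" is the grip in N (left out, the last holds). Time passes only in rows, so rows that repeat a pose let the fingers close. It gives the time, the measured TCP pose, the force and the opening at its end, in the units of the state.
- r.get_obs(): the state, without advancing time (a new reading comes with each control period).
- r.grab_frame(name): name is "side" or "top" or "wrist"; returns a dict with "pixels" (384x512x3 uint8, red, green, blue), "camera_matrix" (3x3 intrinsics, pixels), "rvec" (rotation vector, rad) and "tvec" (3), from world to camera coordinates, as OpenCV has them. Camera axes: x right, y down, z forward; pixel columns grow to the right and rows downward; lengths in m; the calibration is good to about 2 mm. The wrist camera is an equidistant fisheye: a pixel r from the principal point sees the ray r / f radians off the axis. A picture is of the moment at which its call begins. There is no depth.
- r.hand_in(): hands the job in, once; it reports no verdict.
The state is a dict: "clock": time; "joints": joint angles; "qvel": joint speeds; "tau": joint torques, N m; "tcp_pos": TCP position; "orientation": TCP orientation; "contact_force": force on the tool from outside, world axes, zero at the start; "moment": the same for the moment, N m; "grip_width": finger opening in m.
Only numpy, scipy, OpenCV 4.12 (cv2) and the standard library are available. Lean on these libraries where they do the work, as an engineer would, in place of code of your own. Each camera call takes 0.05 s, during which the arm holds its last target. There are 200 camera calls.

## Task

The slate slab lies flat on the cart's steel top, where nobody can get fingers under it. Push it with the fingertips, flat on the top all the way and never lifted, out over the open edge (the side without a guard rail) until about 4 cm of it sticks out there, a short side first and square to the edge. Leave the other things on the cart where they are.

Things in the scene. Friction and masses are not known exactly. Their poses are not given: they have to be found in the camera images.
- cart: rolling steel cart with locked castors, fixed, parked ahead of the robot. Its top is a flat steel sheet 360 mm deep (cart x) by 760 mm wide (cart y). Origin: centre of the top's upper surface; x points level, away from the robot, square to the open edge; y to the left along it; z up. Three sides of the top carry a guard rail; the far long side has none.
- open_edge (a point): middle of the open edge: the far long edge of the cart's top, without a rail, straight, at cart x = +180 mm, level with the upper surface; nothing stands beyond it. Axes as the cart's.
- guard_rail (a point): middle of the guard rail on the robot's side of the cart's top (centre of the rod). The rail is a steel rod 8 mm thick, its top 34 mm above the sheet, its centre 8 mm in from the sheet's edge on all three railed sides. Axes as the cart's.
- slate: dark grey slate slab, 160 mm long (its x), 120 mm wide (its y), 8 mm thick, about 0.4 kg, loose, lying flat on the cart's top with nothing on it. Origin: centre of its underside. At the start its x axis points at the open edge to within about 17 degrees, and its near short side is 60 mm or more from the guard rail at the robot's side.
- orchid: white ceramic pot 110 mm across and 100 mm tall, with an orchid whose leaves and flowers rise to 260 mm and reach about 75 mm from the pot's axis; loose, on the right of the cart (cart -y). Origin: centre of its underside.
- mister: red trigger spray bottle with a white press button on top, 70 mm across, 177 mm tall; loose, on the right of the cart. Origin: centre of its underside; the nozzle points along its -x and reaches 55 mm from its axis.
- scoop: pale beech measuring scoop, its bowl 48 mm across and 32 mm tall, a handle reaching 113 mm from the bowl's axis along its -x; loose, to the right of the slab's way. Origin: centre of the bowl's underside.
- fork: stainless fork lying flat, 195 mm long along its x (100 mm ahead of the origin to the tips of the tines, 95 mm behind it), 24 mm wide, 5 mm high; loose, to the left of the slab's way.
- dome: black seed tray 200 mm (its x) by 130 mm (its y) with a translucent plastic humidity dome, 113 mm tall in all; loose, on the left of the cart (cart +y). Origin: centre of its underside.
- clay_pot: small empty terracotta pot, 74 mm across, 65 mm tall; loose, on the left of the cart near the robot. Origin: centre of its underside.

How it is judged:
At the end, for the whole second after the job is handed in: The slab lies flat and at rest on the cart's top with 30 to 50 mm of its length beyond the open edge (its centre 130 to 150 mm from the cart's centre, along cart x), its length within 0.12 rad (7 degrees) of square to the edge, and the other things are within 20 mm of where they stood (x of slate in the frame of cart between 0.13 and 0.15 m and angle between the x axis of slate and the x axis of cart, either way round below 0.12 rad and angle between slate's own z axis and vertical below 0.03 rad and z of slate in the frame of cart between -0.003 and 0.003 m and linear speed of slate below 0.01 m/s and distance of each of orchid, dome, mister, fork, scoop, clay_pot from where it was at the start of the episode below 0.02 m); the robot touches nothing.
It fails at once if the slab is lifted or tipped (z of slate in the frame of cart above 0.006 m or angle between slate's own z axis and vertical above 0.08 rad).
It fails at once if the slab falls off the cart (z of slate in the frame of cart below -0.01 m).
It fails at once if the orchid pot or the humidity dome is shifted by more than 20 mm, lifted or tipped (distance of any of orchid, dome from where it was at the start of the episode above 0.02 m or angle between any of orchid, dome's own z axis and vertical above 0.25 rad).
It fails at once if the mister or the small clay pot is shifted by more than 20 mm, lifted or tipped (distance of any of mister, clay_pot from where it was at the start of the episode above 0.02 m or angle between any of mister, clay_pot's own z axis and vertical above 0.25 rad).
It fails at once if the fork or the scoop is shifted by more than 20 mm, lifted or tipped (distance of any of fork, scoop from where it was at the start of the episode above 0.02 m or angle between any of fork, scoop's own z axis and vertical above 0.25 rad).
It also fails if it takes over 38 s, if anything falls off the work surface, if the arm or the gripper's body presses on something with over 40 N, if the wrist force passes 120 N, or if a joint passes its speed limit or range.

## Working session

There is one attempt and no reset: what is moved stays moved. The work goes in short steps, Python scripts to look and compute and a tool call to move; the robot and the scene stay as the last step left them, time stands still between calls to the robot, and variables do not carry over. Pictures are saved under pics/ and viewed, about 8 in all and at most 12, crops included, and the job is handed in when it is done.

Besides the shell and the picture viewer there is one more tool, called after ">>>" as name(argument=value, ...), one argument or row to a line, values as JSON. send_rows: Moves the arm, as the interface text tells. Shift numbers are shares of 150 mm and turn numbers shares of 180 degrees, none past 1 either way. Its arguments: {"type":"object","properties":{"deltas":{"type":"array","items":{"type":"array","items":{"type":"number"}}},"squeeze":{"type":"number"}},"required":["deltas"]}

```bash
mkdir -p pics; ls; python3 - <<'E'
from bench import r
import cv2,numpy as np
for n in("top","side"):
    f=r.grab_frame(n);cv2.imwrite(f"pics/{n}0.png",f["pixels"][:,:,::-1]);np.savez(f"pics/{n}0.npz",**f)
    R=cv2.Rodrigues(np.array(f["rvec"],float))[0];print(n,f["camera_matrix"],-R.T@np.ravel(f["tvec"]),R)
o=r.get_obs();print(o)
E
```

```text
pics
top [[397.05807524   0.         253.24478523]
 [  0.         397.05807524 188.90475326]
 [  0.           0.           1.        ]] [0.3530598  0.02550525 1.15391865] [[-2.36194538e-02 -9.99720812e-01  6.47167698e-04]
 [-9.85343544e-01  2.31703734e-02 -1.69000695e-01]
 [ 1.68938517e-01 -4.62938663e-03 -9.85615719e-01]]
side [[469.99990865   0.         253.09495364]
 [  0.         469.99990865 198.20512691]
 [  0.           0.           1.        ]] [-0.03576406  0.71994256  0.84227336] [[-0.76902994 -0.63896603  0.01775862]
 [-0.41910761  0.48305227 -0.7687713 ]
 [ 0.48264041 -0.59865092 -0.63927718]]
{'clock': 0.1, 'joints': array([ 1.03589997,  0.47771774,  0.02232827,  1.55633484, -0.01149652,
        1.10928835, -0.08311405]), 'qvel': array([-8.10742221e-04, -1.60893290e-03, -2.69419358e-05, -3.02517932e-03,
        1.58260338e-05, -1.42997486e-04, -9.38651102e-05]), 'tau': array([ 3.96177638e-03, -5.97765863e+01,  1.61358409e+00, -2.81956530e+01,
        1.28435082e-02,  5.06521465e-03, -6.69577503e-05]), 'tcp_pos': array([ 0.27921118, -0.61399127,  0.24142993]), 'orientation': array([-3.06880444e+00, -6.65035432e-01,  7.12343116e-04]), 'contact_force': array([-0.38721859,  0.33939939,  0.67522499]), 'moment': array([-0.00116756, -0.00529396, -0.0160943 ]), 'grip_width': 0.08542186453770749}
```

View pics/top0.png

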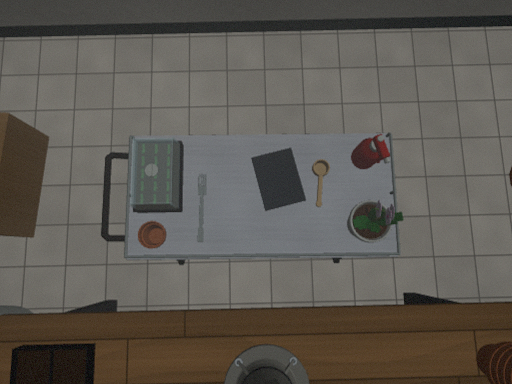

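View pics/side0.png

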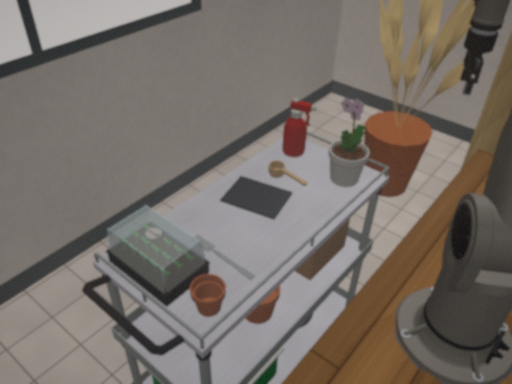

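The top view shows the slate at about px (252,157), (291,149), (305,201), (265,210). The open edge is at row ~135, the near rail at row ~257, the scoop at (320,168) and the fork at column ~201. In the side view the slate is around (257,197). Next I triangulate.

```bash
cat > h.py <<'E'
import cv2,numpy as np
from scipy.optimize import least_squares
def cam(f):
    R=cv2.Rodrigues(np.array(f["rvec"],float))[0];t=np.ravel(f["tvec"]).astype(float);return f["camera_matrix"],R,t
def back(f,uv,z):
    K,R,t=cam(f);c=-R.T@t;uv=np.atleast_2d(uv)
    d=(np.c_[uv,np.ones(len(uv))]@np.linalg.inv(K).T)@R
    return c+d*((z-c[2])/d[:,2])[:,None]
def proj(f,P):
    K,R,t=cam(f);q=(P@R.T+t)@K.T;return q[:,:2]/q[:,2:]
def quad(f,box,th):
    x0,y0,x1,y1=box;g=f["pixels"][y0:y1,x0:x1].max(2)
    m=(g<th).astype(np.uint8);n,l,s,_=cv2.connectedComponentsWithStats(m)
    m=(l==1+np.argmax(s[1:,4])).astype(np.uint8)
    c=max(cv2.findContours(m,0,1)[0],key=cv2.contourArea)[:,0,:]
    h=cv2.convexHull(c)
    a=cv2.approxPolyN(h,4,ensure_convex=True).reshape(-1,2)
    return a+np.array([x0,y0],float),m.sum(),c+np.array([x0,y0])
def slatepts(p,L=.16,W=.12,dz=.008):
    x,y,z,a=p;c,s=np.cos(a),np.sin(a)
    q=np.array([[L,W],[L,-W],[-L,-W],[-L,W]])/2
    return np.c_[q@np.array([[c,s],[-s,c]])+[x,y],np.full(4,z+dz)]
def inter(f,Qxyz,quadpx):pass
E
python3 - <<'E'
from h import *
T=dict(np.load("pics/top0.npz"));S=dict(np.load("pics/side0.npz"))
print(T["pixels"][180,240:320:4].max(1),S["pixels"][197,205:300:5].max(1))
qt,nt,_=quad(T,(235,140,310,215),85);qs,ns,_=quad(S,(210,168,300,222),85)
print(qt,nt,qs,ns)
def order(f,q,p):
    P=proj(f,slatepts(p));return np.array([q[np.argmin(((q-a)**2).sum(1))] for a in P])
best=None
for z in np.arange(.2,.9,.02):
    c=back(T,qt.mean(0),z)[0];
    for a in(.25,-.25):
        p=[c[0],c[1],z-.008,a]
        fun=lambda p:np.r_[(proj(T,slatepts(p))-order(T,qt,p)).ravel(),(proj(S,slatepts(p))-order(S,qs,p)).ravel()]
        s=least_squares(fun,p)
        if best is None or s.cost<best.cost:best=s
print(best.x,best.cost,best.fun.round(1))
np.save("slate0.npy",best.x)
z=best.x[2]
# far edge of sheet and others in top image
g=T["pixels"].astype(int).sum(2)/3
for u in(200,230,260,300,340): print(u,g[126:146,u].round().astype(int),g[246:264,u].round().astype(int))
E
```

```text
[126 121 120 123 118  57  53  50  51  53  53  49  53  50  49  85 123 120
 123 123] [157 156 157 144  67  65  65  66  65  69  67  66  66  68  69  71  69 138
 163]
[[306. 200.]
 [265. 210.]
 [250. 157.]
 [291. 147.]] 2284 [[291. 193.]
 [273. 218.]
 [220. 200.]
 [241. 176.]] 1591
[ 0.57566465 -0.05155728  0.02328598  0.22585599] 1.9987856695680366 [ 0.9 -0.1 -0.3  0.  -0.6 -0.4 -0.3 -0.1 -0.5 -0.2 -0.5  0.   1.  -0.4
  0.6  0.6]
200 [116 112 114 116 116 110 115 114 109 117 120 119 119 119 123 119 120 119
 118 120] [118 116 118 122 120 117 121 124 105  94  85  93  91 108 118 101  87 107]
230 [115 116 115 111 114 116 111 115 114 115 119 120 122 116 119 118 119 122
 119 118] [117 116 119 116 119 117 120 120 103  91  77 105 104 100  97  80  94 106]
260 [110 107 110 114 112 111 113 113 121 117 118 117 117 119 115 118 116 117
 114 115] [115 119 116 120 121 118 121 104  90  91  84 108 112 108  90  99 116 117]
300 [110 108 110 107 110 110 108 108 113 119 121 121 115 117 116 118 118 114
 111 114] [120 118 115 119 116 117 122 107  94  82 111 107 105  90  91 105 108 108]
340 [112 111 110 113 109 110 109 112 118 117 117 114 116 117 116 120 115 114
 115 113] [117 118 117 120 116 121 112  94  90  75 104  84  44  89 117 123 118 115]
```

```bash
python3 - <<'E'
import cv2
im=cv2.imread("pics/top0.png")[120:265,115:410]
cv2.imwrite("pics/c1.png",cv2.resize(im,None,fx=2.7,fy=2.7,interpolation=cv2.INTER_CUBIC))
E
```

```text
(no output)
```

View pics/c1.png

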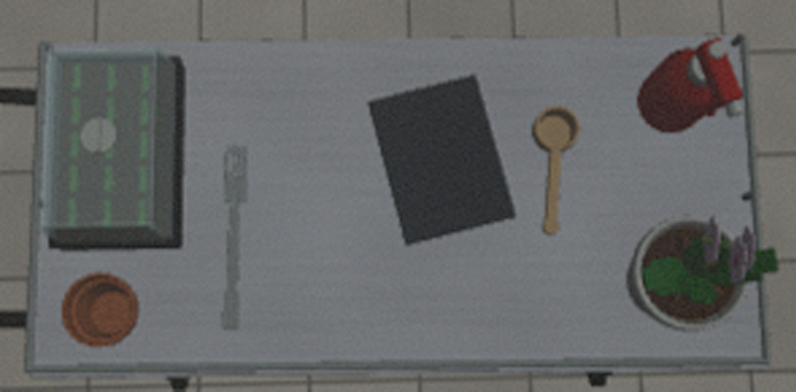

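```bash
python3 - <<'E'
from h import *
T=dict(np.load("pics/top0.npz"));sl=np.load("slate0.npy");z=sl[2]
px=T["pixels"].astype(float);c=cv2.GaussianBlur(px[:,:,2]-px[:,:,0],(5,1),0) # b-r
print(c[126:146,300].round(),c[246:264,300].round())
# far edge: max step of smoothed b-r along rows
def step(u,r0,r1,sgn):
    s=c[r0:r1,u-4:u+5].mean(1);best=[]
    k=range(4,len(s)-4);d=[sgn*(s[i:i+4].mean()-s[i-4:i].mean()) for i in k]
    i=int(np.argmax(d));y=0.
    if 0<i<len(d)-1:
        a,b,e=d[i-1:i+2];y=.5*(a-e)/(a-2*b+e)
    return r0+4+i+y-.5
U=np.arange(140,345,8)
far=np.array([[u,step(u,123,149,1)] for u in U])
m=np.ones(len(U),bool)
for _ in range(4):
    k=np.polyfit(far[m,0],far[m,1],1);e=far[:,1]-np.polyval(k,far[:,0]);m=abs(e)<1
print("far",k,m.sum(),e.round(1))
F=back(T,[[150,np.polyval(k,150)],[253,np.polyval(k,253)],[360,np.polyval(k,360)]],z)
d=F[0]-F[2];yaw=np.arctan2(-d[0],d[1]);print(F,"yaw",yaw)
# near: dark rod min
near=np.array([[u,step(u,240,262,-1)] for u in U]);kn=np.polyfit(near[:,0],near[:,1],1)
print("near step",kn,(near[:,1]-np.polyval(kn,near[:,0])).round(1))
N=back(T,[[150,np.polyval(kn,150)],[360,np.polyval(kn,360)]],z);d=N[0]-N[1];print("near yaw",np.arctan2(-d[0],d[1]),N)
n=np.array([np.cos(yaw),np.sin(yaw)]);edge=F[:,:2]@n
print("edge dist",edge,"slate along",sl[:2]@n,"cart x of slate",sl[:2]@n-edge.mean()+.18,"rel yaw",sl[3]-yaw)
s=lambda u,v,zz:back(T,[(u/2.7+115,v/2.7+120)],zz)[0]
for nm,u,v,zz in [("scoopbowl",556,130,.055),("scoop handle end",550,232,.03),("bowl left",533,130,.055),("fork right top",246,150,z),("fork bot",230,328,z),("mister L",640,100,z+.05),("potL",630,275,.12)]:
    w=s(u,v,zz);print(nm,w.round(3),"cart",[round(w[:2]@n-edge.mean()+.18,3),round(w[:2]@np.array([-n[1],n[0]]),3)])
print("slate lat",sl[:2]@np.array([-n[1],n[0]]))
E
```

```text
[-8. -9. -9. -6. -8. -7. -7. -7.  4.  6.  6.  6.  7.  6.  7.  6.  6.  7.
  6.  6.] [ 6.  7.  7.  5.  6.  7.  7.  6.  5.  3.  5.  5. -4. -7. -6. -7. -7. -8.]
far [-1.22917963e-02  1.37200046e+02] 26 [ 0.2  0.2  0.1  0.2  0.  -0.2 -0.2 -0.2 -0.2 -0.1 -0.1  0.  -0.  -0.
  0.  -0.1 -0.1 -0.  -0.   0.   0.1  0.  -0.   0.1  0.1  0. ]
[[ 0.7146382   0.32160616  0.02328598]
 [ 0.71139629  0.01703181  0.02328598]
 [ 0.70802344 -0.29984482  0.02328598]] yaw -0.01064364785917232
near step [-4.86513969e-16  2.56500000e+02] [-0. -0. -0. -0. -0.  0.  0.  0.  0.  0.  0.  0.  0.  0.  0.  0.  0.  0.
  0.  0.  0.  0.  0.  0.  0.  0.]
near yaw -0.023620883950428488 [[ 0.36123409  0.31443562  0.02328598]
 [ 0.34731081 -0.27490279  0.02328598]]
edge dist [0.71117472 0.71117472 0.71117472] slate along 0.5761807883305787 cart x of slate 0.04500606889451503 rel yaw 0.23649963967287624
scoopbowl [ 0.597 -0.173  0.055] cart [np.float64(0.067), np.float64(-0.166)]
scoop handle end [ 0.492 -0.165  0.03 ] cart [np.float64(-0.037), np.float64(-0.16)]
bowl left [ 0.597 -0.149  0.055] cart [np.float64(0.068), np.float64(-0.142)]
fork right top [0.589 0.156 0.023] cart [np.float64(0.057), np.float64(0.162)]
fork bot [0.4   0.174 0.023] cart [np.float64(-0.133), np.float64(0.178)]
mister L [ 0.622 -0.258  0.073] cart [np.float64(0.094), np.float64(-0.252)]
potL [ 0.437 -0.225  0.12 ] cart [np.float64(-0.091), np.float64(-0.22)]
slate lat -0.04542730087355629
```

Slate is at cart (0.045, -0.045) with a relative yaw of 0.2365 rad. The cart yaw is -0.011 and the edge lies at 0.711 along the cart normal. I'll put both fingertips behind the near short side, so the push squares the slab by itself. First I lift clear of the orchid.

>>> send_rows(
  deltas=[
    [1,0,0,-0.3,0,0,0],
    [1,0,0,-0.6,0,0,0],
    [1,0,0,-0.9,0,0,0],
    [1,0,0,-1,0,0,0],
    [1,0.2,-0.23,-1,0,0,0],
    [1,0.4,-0.46,-1,0,0,0],
    [1,0.6,-0.69,-1,0,0,0],
    [1,0.85,-0.97,-1,0,0,0],
    [1,0.85,-0.97,-1,0,0,0],
  ],
)

```text
clock: 0.85
tcp_pos: [0.3367, -0.425, 0.3922]
orientation: [-3.068, -0.671, -0.001]
contact_force: [0.7, 0.1, 1.2]
grip_width: 0.0855
```

>>> send_rows(
  deltas=[
    [0.7,0.2,-0.23,0,0,0,0],
    [0.7,0.4,-0.46,0,0,0,0],
    [0.7,0.6,-0.69,0,0,0,0],
    [0.7,0.85,-0.97,0,0,0,0],
    [0.7,0.85,-0.97,0,0,0,0],
  ],
)

```text
clock: 1.27
tcp_pos: [0.3919, -0.2396, 0.3923]
orientation: [-3.068, -0.671, -0.0]
contact_force: [-0.0, -0.7, 0.9]
grip_width: 0.0597
```

>>> send_rows(
  deltas=[
    [0.7,0.2,-0.23,0,0,0,0.035],
    [0.7,0.4,-0.46,0,0,0,0.07],
    [0.7,0.6,-0.69,0,0,0,0.105],
    [0.7,0.84,-0.97,0,0,0,0.139],
    [0.7,0.84,-0.97,0,0,0,0.139],
    [0.7,0.84,-0.97,0,0,0,0.139],
    [0.7,0.84,-0.97,0,0,0,0.139],
  ],
)

```text
clock: 1.85
tcp_pos: [0.4458, -0.0564, 0.3922]
orientation: [-3.141, 0.005, 0.0]
contact_force: [-0.8, -1.0, 0.1]
grip_width: 0.0599
```

>>> send_rows(
  deltas=[
    [0.7,0,0.01,0.25,0,0,0.0024],
    [0.7,0,0.023,0.5,0,0,0.0024],
    [0.7,0,0.023,0.75,0,0,0.0024],
    [0.7,0,0.023,1,0,0,0.0024],
    [0.7,0,0.023,1,0,0,0.0024],
  ],
)

```text
clock: 2.27
tcp_pos: [0.4404, -0.0645, 0.236]
orientation: [-3.141, 0.03, 0.019]
contact_force: [-2.0, 0.6, 0.6]
grip_width: 0.0597
```

>>> send_rows(
  deltas=[
    [0.7,0,0,0.25,0,0,0],
    [0.7,0,0,0.5,0,0,0],
    [0.7,0,0,0.7,0,0,0],
    [0.7,0,0,0.9,0,0,0],
    [0.7,0,0,1,0,0,0],
    [0.7,0,0,1.0,0,0,0],
    [0.7,0,0,1.0,0,0,0],
  ],
)

```text
clock: 2.85
tcp_pos: [0.4462, -0.0638, 0.0932]
orientation: [3.141, -0.029, -0.0]
contact_force: [0.3, 0.1, 1.0]
grip_width: 0.0602
```

```bash
python3 - <<'E'
from bench import r
import cv2,numpy as np
a=r.grab_frame("top")["pixels"][110:290,140:400,::-1];b=r.grab_frame("side")["pixels"][120:320,150:410,::-1]
cv2.imwrite("pics/m1.png",np.vstack([cv2.resize(a,(520,360)) ,cv2.resize(b,(520,400))])[:600] if 0 else np.hstack([cv2.resize(a,(400,277)),cv2.resize(b,(360,277))]))
print(r.get_obs()["tcp_pos"])
E
```

```text
[ 0.44716313 -0.06354088  0.094176  ]
```

View pics/m1.png

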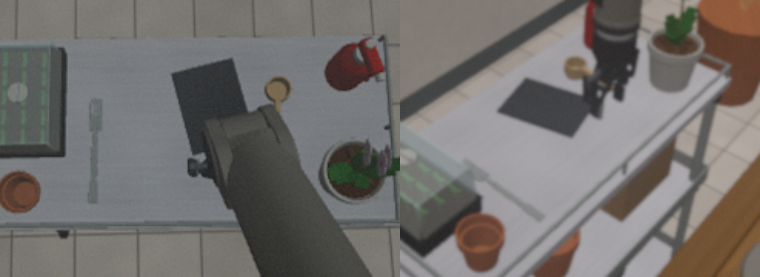

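The gripper is behind the slab's near side, with its fingers straddling the slab centre at about (600,95) in the right half of the picture. The scoop and fork are clear. Now I feel for the sheet.

>>> send_rows(
  deltas=[
    [0.7,0,-0.02,0.1,0,0,-0.002],
    [0.7,0,-0.02,0.2,0,0,-0.002],
    [0.7,0,-0.02,0.28,0,0,-0.002],
    [0.7,0,-0.02,0.3,0,0,-0.002],
    [0.7,0,-0.02,0.3,0,0,-0.002],
    [0.7,0,-0.02,0.3,0,0,-0.002],
  ],
)

```text
clock: 3.45
tcp_pos: [0.4466, -0.0601, 0.0485]
orientation: [3.141, -0.018, 0.003]
contact_force: [0.5, 0.2, 0.3]
grip_width: 0.0599
```

>>> send_rows(
  deltas=[
    [0.7,0,0,0.02,0,0,0],
    [0.7,0,0,0.04,0,0,0],
    [0.7,0,0,0.04,0,0,0],
    [0.7,0,0,0.04,0,0,0],
  ],
)

```text
clock: 3.78
tcp_pos: [0.4456, -0.0599, 0.0414]
orientation: [3.141, -0.018, 0.0]
contact_force: [0.6, 0.4, 0.4]
grip_width: 0.0598
```

>>> send_rows(
  deltas=[
    [0.7,0,0,0.02,0,0,0],
    [0.7,0,0,0.035,0,0,0],
    [0.7,0,0,0.035,0,0,0],
    [0.7,0,0,0.035,0,0,0],
  ],
)

```text
clock: 4.12
tcp_pos: [0.4457, -0.0599, 0.0361]
orientation: [3.141, -0.018, 0.0]
contact_force: [-0.9, 0.2, 2.3]
grip_width: 0.0599
```

>>> send_rows(
  deltas=[
    [0.7,0,0,0.014,0,0,0],
    [0.7,0,0,0.014,0,0,0],
    [0.7,0,0,0.014,0,0,0],
    [0.7,0,0,0.014,0,0,0],
  ],
)

```text
clock: 4.45
tcp_pos: [0.4458, -0.0599, 0.0359]
orientation: [3.14, -0.018, 0.001]
contact_force: [-8.8, -0.1, 34.7]
grip_width: 0.0597
```

Contact is at TCP z ≈ 0.036. I raise 2.5 mm off the sheet, then push.

>>> send_rows(
  deltas=[
    [0.7,0,0,-0.03,0,0,0],
    [0.7,0,0,-0.03,0,0,0],
    [0.7,0,0,-0.03,0,0,0],
  ],
)

```text
clock: 4.7
tcp_pos: [0.4457, -0.0599, 0.0384]
orientation: [-3.142, 0.018, -0.001]
contact_force: [-1.1, -0.5, -0.6]
grip_width: 0.0597
```

>>> send_rows(
  deltas=[
    [0.7,0.03,0,0,0,0,0],
    [0.7,0.06,0,0,0,0,0],
    [0.7,0.09,0,0,0,0,0],
    [0.7,0.12,0,0,0,0,0],
    [0.7,0.15,0,0,0,0,0],
    [0.7,0.18,0,0,0,0,0],
    [0.7,0.21,0,0,0,0,0],
    [0.7,0.24,0,0,0,0,0],
    [0.7,0.27,0,0,0,0,0],
    [0.7,0.3,0,0,0,0,0],
    [0.7,0.33,0,0,0,0,0],
    [0.7,0.36,0,0,0,0,0],
    [0.7,0.38,0,0,0,0,0],
    [0.7,0.38,0,0,0,0,0],
  ],
)

```text
clock: 5.87
tcp_pos: [0.5038, -0.0605, 0.0386]
orientation: [-3.141, 0.018, -0.002]
contact_force: [-0.4, 0.2, -1.0]
grip_width: 0.0599
```

```bash
python3 - <<'E'
from bench import r
import cv2,numpy as np
a=r.grab_frame("top")["pixels"][110:290,140:400,::-1];b=r.grab_frame("side")["pixels"][120:320,150:410,::-1]
cv2.imwrite("pics/m2.png",np.hstack([cv2.resize(a,(400,277)),cv2.resize(b,(360,277))]))
E
```

```text
(no output)
```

View pics/m2.png

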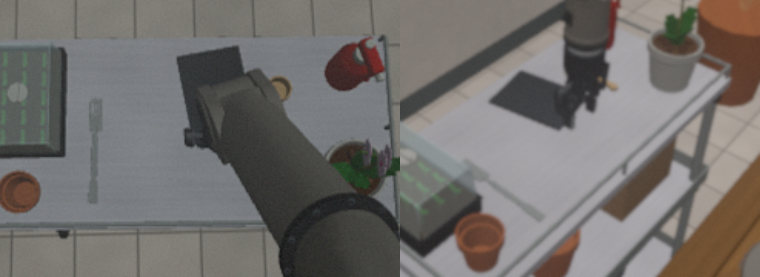

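The slab is sliding and squaring up: its far edge runs (178,57)-(240,47), close to the open edge at row ~38. The forearm looks close to the orchid, so I check that before going on.

```bash
python3 - <<'E'
from bench import r
import cv2,numpy as np
b=r.grab_frame("side")["pixels"][:260,180:500,::-1]
cv2.imwrite("pics/m3.png",cv2.resize(b,None,fx=1.6,fy=1.6))
print(r.get_obs()["joints"].round(3))
E
```

```text
[ 0.276  0.527 -0.345  2.083  0.316  0.579 -1.874]
```

View pics/m3.png

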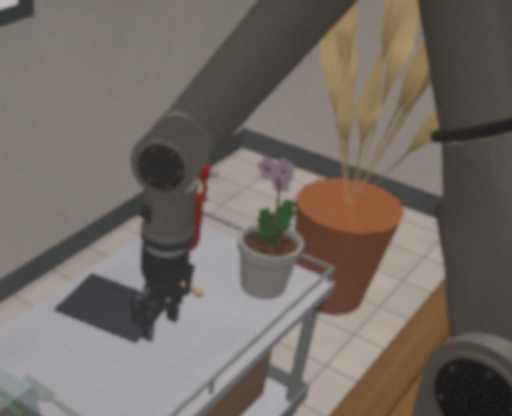

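The forearm rises well above the orchid, so I continue.

>>> send_rows(
  deltas=[
    [0.7,0.03,0,0,0,0,0],
    [0.7,0.06,0,0,0,0,0],
    [0.7,0.09,0,0,0,0,0],
    [0.7,0.12,0,0,0,0,0],
    [0.7,0.15,0,0,0,0,0],
    [0.7,0.18,0,0,0,0,0],
    [0.7,0.21,0,0,0,0,0],
    [0.7,0.24,0,0,0,0,0],
    [0.7,0.27,0,0,0,0,0],
    [0.7,0.3,0,0,0,0,0],
    [0.7,0.33,0,0,0,0,0],
    [0.7,0.36,0,0,0,0,0],
    [0.7,0.36,0,0,0,0,0],
    [0.7,0.36,0,0,0,0,0],
  ],
)

```text
clock: 7.18
tcp_pos: [0.5578, -0.0613, 0.0386]
orientation: [3.142, -0.018, 0.003]
contact_force: [-0.4, -0.2, 1.2]
grip_width: 0.0595
```

>>> send_rows(
  deltas=[
    [0.7,-0.06,0,0,0,0,0],
    [0.7,-0.2,0,0,0,0,0],
    [0.7,-0.4,0,0,0,0,0],
    [0.7,-0.6,0,0,0,0,0],
    [0.7,-0.6,0,0,0,0,0],
  ],
)

```text
clock: 7.6
tcp_pos: [0.4587, -0.061, 0.0376]
orientation: [3.14, -0.018, -0.012]
contact_force: [-0.2, 0.6, -0.6]
grip_width: 0.0599
```

```bash
python3 - <<'E'
from bench import r
import cv2,numpy as np
for n in("top","side"):
    f=r.grab_frame(n);np.savez(f"pics/{n}4.npz",**f);f=f["pixels"]
    if n=="top":a=f[110:290,140:400,::-1]
    else:b=f[120:320,150:410,::-1]
cv2.imwrite("pics/m4.png",np.hstack([cv2.resize(a,(400,277)),cv2.resize(b,(360,277))]))
E
```

```text
(no output)
```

View pics/m4.png

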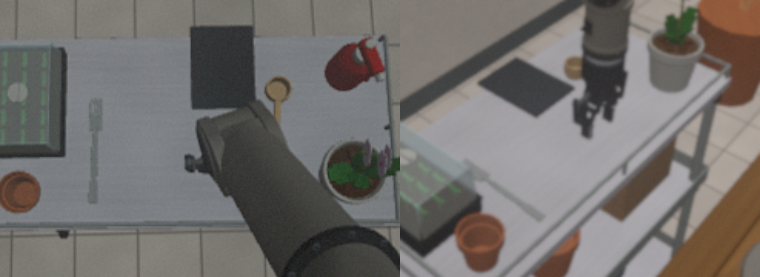

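The slab is now square and its whole outline is visible in the left half: (191,27)-(254,27) at the far end, (191,108)-(254,106) at the near end. Now I measure the overhang.

```bash
cat > meas.py <<'E'
from h import *
import sys
T=dict(np.load(sys.argv[1]));z=np.load("slate0.npy")[2];yaw=-.0106;edge=.71117
n=np.array([np.cos(yaw),np.sin(yaw)])
# sub-pixel: compare rendered area mask with blurred image
g=T["pixels"].max(2).astype(float);x0,y0,x1,y1=250,112,320,185;g=g[y0:y1,x0:x1]
obs=np.clip((115-g)/(115-52),0,1)
def ren(p):
    P=proj(T,slatepts([p[0],p[1],z,p[2]]))-[x0,y0]
    m=np.zeros((g.shape[0]*8,g.shape[1]*8),np.uint8);cv2.fillPoly(m,[np.round((P+.5)*8-.5).astype(int)],1)
    return cv2.GaussianBlur(cv2.resize(m.astype(float),g.shape[::-1],interpolation=cv2.INTER_AREA),(3,3),.7)
from scipy.optimize import minimize
c=back(T,[(282,153)],z)[0]
s=minimize(lambda p:((ren(p)-obs)**2).sum(),[c[0],c[1],yaw],method="Nelder-Mead",options=dict(initial_simplex=[[c[0]+a,c[1]+b,yaw+d] for a,b,d in((0,0,0),(.01,0,0),(0,.01,0),(0,0,.06))],xatol=1e-5))
p=s.x;print("cost",s.fun,"cart x",p[:2]@n-edge+.18,"lat",p[:2]@[-n[1],n[0]],"rel yaw",p[2]-yaw)
q,_,_=quad(T,(x0,y0,x1,y1),85);print(q.tolist());w=back(T,q+0,z+.008)[:,:2].mean(0);print("corner-mean cart x",w@n-edge+.18)
E
python3 meas.py pics/top4.npz
```

```text
cost 102.71851379937385 cart x 0.1188316940456004 lat -0.06575207913079487 rel yaw 1.4488214008250358e-05
[[304.0, 127.0], [316.0, 184.0], [264.0, 184.0], [264.0, 127.0]]
corner-mean cart x 0.11251227519588697
```

```bash
sed -i 's/250,112,320,185/250,112,309,183/' meas.py; python3 meas.py pics/top4.npz
```

```text
cost 41.9470348374187 cart x 0.1188316940456004 lat -0.06575207913079487 rel yaw 1.4488214008250358e-05
[[305.0, 127.0], [309.0, 183.0], [264.0, 180.0], [264.0, 127.0]]
corner-mean cart x 0.1162261486862553
```

The fit returned its starting guess, so I don't trust it. I'll use sub-pixel edge crossings instead.

```bash
cat > meas2.py <<'E'
from h import *
import sys
T=dict(np.load(sys.argv[1]));z=np.load("slate0.npy")[2]+.008;n=np.array([np.cos(-.0106),np.sin(-.0106)])
g=T["pixels"].max(2).astype(float);mid=int(sys.argv[2])
def edge(u,d):
    p=g[:,u-1:u+2].mean(1);v=mid
    h=(p[mid-10:mid+10].mean()+115)/2
    while p[v]<h:v+=d
    return v-d*(p[v]-h)/(p[v]-p[v-d])
U=np.arange(268,302,3)
L=[]
for d in(-1,1):
    E=np.array([edge(u,d) for u in U]);k=np.polyfit(U,E,1);print("resid",np.std(E-np.polyval(k,U)).round(2),k)
    w=back(T,[[268,np.polyval(k,268)],[300,np.polyval(k,300)]],z)[:,:2];t=w[0]-w[1]
    L.append((w.mean(0)@n-.71117+.18));print("cart x",L[-1],"rel yaw",np.arctan2(-t[0],t[1])+.0106,"y",w.mean(0))
print("centre",np.mean(L),"length",L[0]-L[1])
E
python3 meas2.py pics/top4.npz 150
```

```text
resid 0.08 [-8.93085180e-03  1.28954019e+02]
cart x 0.1998044744960787 rel yaw -0.0034923665544318323 y [ 0.73022222 -0.07483908]
resid 20.27 [   2.25760549 -444.34555953]
cart x -0.008378813969562915 rel yaw -1.1819338655911833 y [ 0.52211584 -0.06648079]
centre 0.09571283026325789 length 0.2081832884656416
```

The far side is 20 mm past the edge and square to within 0.004 rad. That agrees with the TCP geometry, which puts the slab centre at 0.1185. It needs 20 mm more: retreat was 0.6, so the final push goes to 0.6 + 0.133.

>>> send_rows(
  deltas=[
    [0.7,0.2,0,0,0,0,0],
    [0.7,0.4,0,0,0,0,0],
    [0.7,0.5,0,0,0,0,0],
    [0.7,0.54,0,0,0,0,0],
    [0.7,0.57,0,0,0,0,0],
    [0.7,0.59,0,0,0,0,0],
    [0.7,0.61,0,0,0,0,0],
    [0.7,0.63,0,0,0,0,0],
    [0.7,0.65,0,0,0,0,0],
    [0.7,0.67,0,0,0,0,0],
    [0.7,0.69,0,0,0,0,0],
    [0.7,0.71,0,0,0,0,0],
    [0.7,0.725,0,0,0,0,0],
    [0.7,0.733,0,0,0,0,0],
    [0.7,0.733,0,0,0,0,0],
    [0.7,0.733,0,0,0,0,0],
  ],
)

```text
clock: 9.03
tcp_pos: [0.5771, -0.0613, 0.0386]
orientation: [-3.141, 0.017, -0.002]
contact_force: [-0.3, 0.2, -0.9]
grip_width: 0.0602
```

>>> send_rows(
  deltas=[
    [0.7,-0.06,0,0,0,0,0],
    [0.7,-0.2,0,0,0,0,0],
    [0.7,-0.4,0,0,0,0,0],
    [0.7,-0.6,0,0,0,0,0],
    [0.7,-0.6,0,-0.2,0,0,0],
    [0.7,-0.6,0,-0.4,0,0,0],
    [0.7,-0.6,0,-0.6,0,0,0],
    [0.7,-0.6,0,-0.6,0,0,0],
    [0.7,-0.6,0,-0.6,0,0,0],
    [0.7,-0.6,0,-0.6,0,0,0],
  ],
)

```text
clock: 9.87
tcp_pos: [0.4861, -0.0605, 0.1283]
orientation: [3.141, -0.018, 0.001]
contact_force: [-0.7, 0.1, -0.3]
grip_width: 0.0595
```

```bash
python3 - <<'E'
from bench import r
import cv2,numpy as np
for n in("top","side"):
    f=r.grab_frame(n);np.savez(f"pics/{n}5.npz",**f);f=f["pixels"]
    if n=="top":a=f[110:290,140:400,::-1]
    else:b=f[120:320,150:410,::-1]
cv2.imwrite("pics/m5.png",np.hstack([cv2.resize(a,(400,277)),cv2.resize(b,(360,277))]))
A=np.load("pics/top0.npz")["pixels"].astype(float);B=np.load("pics/top5.npz")["pixels"].astype(float)
for nm,(x0,y0,x1,y1) in dict(scoop=(308,155,332,180),fork=(190,170,212,245),mister=(345,130,395,175),dome=(128,130,190,215),clay=(135,215,172,252),orchid=(345,195,405,248)).items():
    print(nm,cv2.phaseCorrelate(A[y0:y1,x0:x1].mean(2),B[y0:y1,x0:x1].mean(2)))
E
python3 meas2.py pics/top5.npz 145
```

```text
scoop ((5.1077712741670105, -12.258825871606174), -0.04136422029449182)
fork ((-0.055685313125223956, 0.5636992898312343), 0.9403540317801216)
mister ((-0.07084898533188166, 0.4596531394248373), 0.9761711482616924)
dome ((-0.012681387373127961, 0.02454900170651797), 0.9736159153255568)
clay ((-0.03220556099206817, 0.013321333631388654), 1.067254249440168)
orchid ((-0.12808433371842298, 0.12002841335947423), 0.7417478828792645)
resid 0.06 [-6.41085525e-03  1.22154331e+02]
cart x 0.218554681440356 rel yaw -0.006090276224615479 y [ 0.74896619 -0.0755267 ]
resid 12.36 [ -0.77762831 407.29888991]
cart x 0.02026587185868073 rel yaw 0.6505266689295727 y [ 0.55074082 -0.06849127]
centre 0.11941027664951837 length 0.19828880958167527
```

View pics/m5.png

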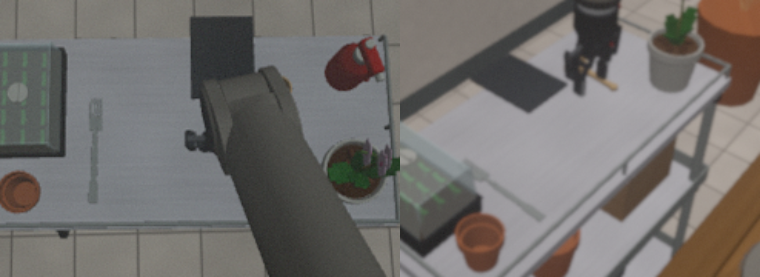

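The overhang is 38.6 mm (slab centre 0.1386) and it is square to 0.006 rad. The scoop is hidden, so I move the hand aside and check it along with the slab's near edge.

>>> send_rows(
  deltas=[
    [0.7,-0.1,0,-0.25,0,0,0],
    [0.7,-0.2,-0.2,-0.5,0,0,0],
    [0.7,-0.2,-0.4,-0.5,0,0,0],
    [0.7,-0.2,-0.6,-0.5,0,0,0],
    [0.7,-0.2,-0.8,-0.5,0,0,0],
    [0.7,-0.2,-1,-0.5,0,0,0],
    [0.7,-0.2,-1,-0.5,0,0,0],
    [0.7,-0.2,-1,-0.5,0,0,0],
    [0.7,-0.2,-1,-0.5,0,0,0],
  ],
)

```text
clock: 10.72
tcp_pos: [0.4577, 0.0893, 0.2024]
orientation: [3.141, -0.017, -0.003]
contact_force: [-0.5, 0.4, -0.8]
grip_width: 0.0597
```

```bash
python3 - <<'E'
from bench import r
import cv2,numpy as np
f=r.grab_frame("top");np.savez("pics/top6.npz",**f);B=f["pixels"]
cv2.imwrite("pics/m6.png",cv2.resize(B[110:290,110:410,::-1],None,fx=2,fy=2))
A=np.load("pics/top0.npz")["pixels"].astype(float);B=B.astype(float)
for nm,(x0,y0,x1,y1) in dict(scoop=(308,155,332,180),handle=(312,178,328,210)).items():
    print(nm,cv2.phaseCorrelate(A[y0:y1,x0:x1].mean(2),B[y0:y1,x0:x1].mean(2)))
E
python3 meas2.py pics/top6.npz 145
```

```text
scoop ((-0.023450798192319766, 0.4089862131093245), 0.9715051435401659)
handle ((-0.008595271929063841, -0.1977206334407846), 1.0543605141586112)
resid 0.04 [-5.29827270e-03  1.21792012e+02]
cart x 0.2186979012286367 rel yaw -0.0072530510327844435 y [ 0.74910937 -0.07553158]
resid 0.03 [-2.34378526e-03  1.74244403e+02]
cart x 0.057823816884267576 rel yaw -0.010491171371664923 y [ 0.58828887 -0.0696238 ]
centre 0.13826085905645213 length 0.16087408434436912
```

View pics/m6.png

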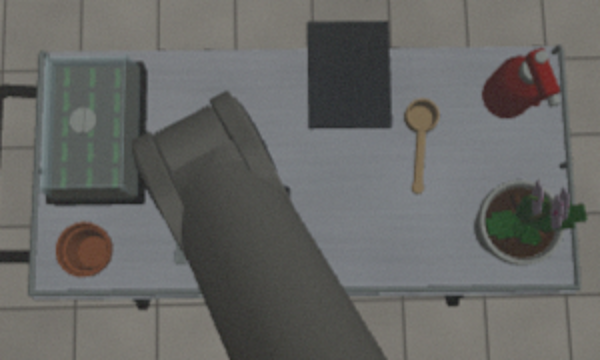

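The slab is clear and square, its outline running (308,22)-(390,127), with its centre at cart x 0.138. All the other things are in place, and the hand is clear at z 0.20, so I hand in.

```bash
python3 -c "
from bench import r
print(r.hand_in())"
```

```text
the job is handed in; nothing more can be done
None
```

I pushed the slab flat out over the open edge with both fingertips against its near short side. Contact at both fingertips squared it. I handed the job in at about 11 s, with the hand clear of everything.

- **Position:** in the last top view the slab's centre is at cart x ≈ 0.138 m, so about 38 mm sticks out. The measured length of 161 mm, against a true 160 mm, supports that.
- **Squareness:** it is within about 0.01 rad of square to the edge.
- **Other things:** the scoop, mister, dome, clay pot, fork and orchid each shifted less than 0.6 px in the top view, about 2 mm. The fork was last checked just before the hand moved over it at height, because the arm hides it in the final picture.
- **Forces:** the highest reading printed was about 35 N, when the fingertips touched the steel to find its height. Forces were read only at the end of each move.

**Checks that failed:**
- One sub-pixel fit only returned its starting guess, so I dropped it and measured by edge crossings instead.
- Two near-edge readings and one scoop reading were spoiled by the arm blocking the view. I repeated them with the arm moved aside.

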